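# Dock the tip box and bar the bay

### The job

Slide the pipette tip box along the bench, never lifting or tipping it, squarely into the three-sided metal docking bay until it is fully home against the back fence. Then swing the bay's hinged bar all the way across the mouth so the box cannot slide out, leaving the vial, bottle, film roll and timer where they stand.

Things in the scene. Friction and masses are not known exactly. Their poses are not given: they have to be found in the camera images.
- tip_box: Pipette tip box, translucent blue, lid closed, loose, about 0.2 kg. Origin: on its underside. Base x -32 to +34 mm, y +-54, z 0 to 52; the lid overhangs the base by 2 mm all round (x -34 to +36, y +-56), z 53 to 83. Lid hinge on the +x side. Its x axis must point into the bay, like the bay's x axis.
- bay: U-shaped bay of aluminium fences fixed on the bench, no floor, open at its -x side. Origin: at bench level, where the box's origin lies (axes parallel) when fully home. Fences 30 mm high, 12 thick; inner faces: back x = +34 mm, sides y = +-58 (4 mm play each side of the box), sides run from x = -50 to the back. In front, 24 mm high lead-in flares splay out to x = -74, y = +-78.
- gate (a joint): Hinge of the flat steel swing bar on the left side fence, rad: 0 = shut, straight across the mouth (end stop); grows as the bar swings outwards, clockwise seen from above: 1.57 = pointing straight out along the bay's -x, 2.3 = fully open. Stays where it is left (below 1 N at the knob).
- gate_pivot (a point): Vertical hinge axis of the swing bar, on the left side fence at bay x = -43, y = +66 mm; point at the bar's upper face, z = 42. The bar is 12 mm wide, at z 32 to 42, and reaches 144 mm from the axis; shut, its inner face is at bay x = -37, 5 mm in front of the homed box.
- gate_knob (a point): Upright round black knob on the bar's free end, 14 mm diameter, z 42 to 76 mm; point on its axis at z = 62. With the bar shut it stands at x = -25, y = -134 from the pivot in the bay's axes (outside the bar); it circles the pivot at 136 mm radius.
- vial: Small amber glass vial with a grey cap, 23 mm diameter, 42 mm high, standing loose to the right of the bay's mouth; origin under its centre. Leave alone.
- kit_bottle: White kit bottle, 37 mm diameter, 92 mm high, standing loose to the right of the bay; origin under its centre. Leave alone.
- film_roll: White roll of sealing film on end, 54 mm diameter, 52 mm high, at the right front of the bench; origin under its centre. Leave alone.
- timer: Flat white bench timer with three keys, 61 x 65 x 18 mm, at the left front of the bench; origin under its centre. Leave alone.

How it is judged (in metres and radians):
On the way, in this order (a step that is already met when the one before it is completed fails the run):
1. the tip box is fully home in the bay, the bar still open (x of tip_box in the frame of bay between -0.007 and 0.005 m and y of tip_box in the frame of bay between -0.007 and 0.007 m and angle between the x axis of tip_box and the x axis of bay, either way round below 0.09 rad and angle between tip_box's own z axis and vertical below 0.05 rad and height (world z) of tip_box below 0.006 m and value of joint gate above 0.3 rad), for 0.2 s.
2. the bar is swung shut across the mouth (value of joint gate below 0.08 rad), for 0.2 s.
At the end, for the whole second after the job is handed in: The tip box stands on the bench at rest in the bay, within 7 mm of its home spot and 0.09 rad of square, and the bar is shut (under 0.08 rad) (x of tip_box in the frame of bay between -0.007 and 0.005 m and y of tip_box in the frame of bay between -0.007 and 0.007 m and angle between the x axis of tip_box and the x axis of bay, either way round below 0.09 rad and angle between tip_box's own z axis and vertical below 0.05 rad and height (world z) of tip_box below 0.006 m and value of joint gate below 0.08 rad and linear speed of tip_box below 0.01 m/s); the robot touches nothing.
It fails at once if the tip box is lifted off the bench (over 15 mm) (height (world z) of tip_box above 0.015 m).
It fails at once if the tip box is tipped (over 0.25 rad) (angle between tip_box's own z axis and vertical above 0.25 rad).
It fails at once if the vial, kit bottle, film roll or timer is displaced (over 25 mm) (distance of any of vial, kit_bottle, film_roll, timer from where it was at the start of the episode above 0.025 m).
It also fails if it takes over 72 s, if anything falls off the work surface, if the arm or the gripper's body presses on something with over 40 N, if the wrist force passes 120 N, or if a joint passes its speed limit or range.

### The arm

A 6-joint arm with a two-finger parallel gripper is mounted at the origin on a cart in front of the work surface, level with it; the furniture and walls round the work are solid. World frame = base frame: x ahead of the robot, y to its left, z up, the work surface at z = 0. Lengths are in mm, angles in rad, forces in N, time in s.
With the tool pointing down it reaches from about 275 to 850 mm from the base axis. Payload 5.2 kg.
Tool frame: the origin (TCP) lies at the very end of the fingers, on their centre line; the grasp point (between the pads) lies 19 mm behind it; z points along the fingers, y is the line along which they close (so a half turn about z gives the same grasp; the last joint's range is limited). The gripper opens to 85 mm and grips with 20 to 120 N. Pads are 22 mm wide; open, the fingers measure 114 mm over their backs; the gripper's body (76 mm by 85 mm) begins 54 mm behind the grasp point. The pads swing forward as they close: fully open they stand 13 mm farther back than shut.
Start: joints at [-1.455, 0.259, 1.535, -0, 1.348, -0.203], TCP at [172.406, -522.285, 231.31] pointing down, gripper open.
Joint ranges: [-3.14, 3.14], [-0.91, 2.08], [0.19, 2.58], [-1.22, 4.36], [0.22, 2.71], [-3.12, 3.12]. Speed limits (rad/s): [2.57, 2.57, 3.14, 3.14, 3.14, 3.14].

### API

Orientations are given as a rotation vector (axis times angle).
In Python, from rig import ctrl gives the robot as it stands.
- The arm moves only by the tool send_rows, never from a script. Its argument "series" is a list of rows, each a list of 5 numbers: the opening, from -1 (shut) to 1 (fully open), then the shift along the tool's x, y, z in cm, then the turn about the tool's z in degrees. A call has 1 to 10 rows; each row shifts and turns the commanded pose from where the row before left it, along the tool's axes as they then stand; what a row does not reach is not made up. A row lasts 1/8 s, in which the tool goes at most 62.5 mm and 10.7 degrees, less where a joint would pass 70% of its speed; a pose out of reach is approached as far as the arm can. A call with a gripper value outside its range is refused whole. The fingers move at their own pace and stop on an object; "force" is the grip in N (left out, the last holds). Time passes only in rows, so rows that do not move let the fingers close. It gives the time, the measured TCP pose, the force, the opening and the grip force at its end, in the units of the state.
- ctrl.get_state(): the state, without advancing time (a new reading comes with each control period).
- ctrl.snapshot(name): name is "side" or "top" or "wrist"; returns a dict with "image" (420x560x3 uint8, red, green, blue), "vfov" (degrees; the focal length in pixels is half the picture's height over the tangent of half this angle, whatever the lens; pixels are square), "cx", "cy" (the principal point, pixels), "R" (3x3) and "t" (3): a world point X has camera coordinates R X + t. Camera axes: x right, y down, z forward; pixel columns grow to the right and rows downward; lengths in mm; the calibration is good to about 2 mm. A picture is of the moment at which its call begins. There is no depth.
- ctrl.hand_in(): hands the job in; it is judged then, once.
Trained networks look in a picture, given as the dict that the camera call returned (one of the last four; its "shot" number tells which), for a name from the list of things; names that differ only in an ending like _2 or _b are one class to them, and where a whole thing is asked for, a point or a joint stands for the part that bears it (a point fixed in the world has none). Each returns a list of dicts, best first, with "conf" (0 to 1); they miss things now and then, are a little off and sometimes report something else, mostly with a low value. They report only what shows in the picture. A call takes as long as a camera call.
- ctrl.outline_of(label, picture): "region" (420x560 bool, what is visible of it) and "extent" ([left, top, right, bottom] in pixels, round what is visible of it).
The state is a dict: "time_s": time; "joint_positions": joint angles; "qd": joint speeds; "joint_torque": joint torques, N m; "tcp_pos": TCP position; "tcp_rot": TCP orientation; "ft_force": force on the tool from outside, world axes, zero at the start; "ft_torque": the same for the moment, N m; "finger_gap": finger opening in mm; "finger_force": force on a finger pad.
Only numpy, scipy, OpenCV 4.12 (cv2) and the standard library are available. Lean on these libraries where they do the work, as an engineer would, in place of code of your own. Each camera call takes 0.05 s, during which the arm holds its last target. There are 200 camera calls.

## Working session

There is one attempt and no reset: what is moved stays moved. The work goes in short steps, Python scripts to look and compute and a tool call to move; the robot and the scene stay as the last step left them, time stands still between calls to the robot, and variables do not carry over. Pictures are saved under pics/ and viewed, at most 12 in all, crops included, and the job is handed in when it is done.

Besides the shell and the picture viewer there is one more tool, called by a JSON object that holds its "api" and its "payload". send_rows: Moves the arm, as the interface text tells. Its arguments: {"type":"object","properties":{"series":{"type":"array","items":{"type":"array","items":{"type":"number"}}},"force":{"type":"number"}},"required":["series"]}

```bash
mkdir -p pics; cat > h.py <<'E'
import numpy as np, cv2
from rig import ctrl
from scipy.spatial.transform import Rotation as Ro
def f(s): return s["image"].shape[0]/2/np.tan(np.radians(s["vfov"])/2)
def ray(s,u,v,z):
    R=np.array(s["R"]);t=np.array(s["t"]);c=-R.T@t
    d=R.T@np.array([(u-s["cx"])/f(s),(v-s["cy"])/f(s),1]); return c+d*(z-c[2])/d[2]
def proj(s,X):
    p=np.atleast_2d(X)@np.array(s["R"]).T+np.array(s["t"]); return np.c_[p[:,0]/p[:,2]*f(s)+s["cx"],p[:,1]/p[:,2]*f(s)+s["cy"]]
def save(s,n): cv2.imwrite(f"pics/{n}.png",s["image"][:,:,::-1])
E
python3 - <<'E'
from h import *
for n in ("top","side"):
    s=ctrl.snapshot(n); save(s,n+"0"); R=np.array(s["R"]);print(n,s["vfov"],s["cx"],s["cy"],-R.T@np.array(s["t"]),[k for k in s])
    for l in "tip_box bay gate gate_knob vial kit_bottle film_roll timer".split():
        o=ctrl.outline_of(l,s)
        print(l,[(round(d["conf"],2),d["extent"],np.round(np.argwhere(d["region"]).mean(0)[::-1])) for d in o[:2]])
E
```

```text
top 49.29622189474619 282.36719079555166 205.93508655592794 [ 401.15164033   -6.17854338 1459.78180555] ['image', 'vfov', 'cx', 'cy', 'R', 't', 'shot']
tip_box [(0.72, [343.8, 229.1, 387.2, 255.4], array([365., 241.]))]
bay [(0.55, [229.8, 177.1, 285.8, 255.5], array([252., 206.]))]
gate [(0.55, [233.1, 207.1, 244.0, 257.0], array([242., 235.]))]
gate_knob [(0.69, [231.1, 205.6, 250.2, 255.3], array([242., 235.]))]
vial [(0.6, [234.5, 205.5, 251.7, 256.9], array([242., 236.])), (0.57, [306.5, 211.5, 312.0, 219.6], array([310., 214.]))]
kit_bottle [(0.53, [292.1, 160.5, 305.8, 172.2], array([298., 166.]))]
film_roll [(0.64, [402.2, 242.7, 421.4, 261.3], array([414., 250.]))]
timer [(0.67, [162.5, 246.0, 186.9, 274.7], array([171., 259.]))]
side 50.22313486005261 283.3135083905951 212.5847159397776 [ 37.80867689 780.41048524 881.62416427] ['image', 'vfov', 'cx', 'cy', 'R', 't', 'shot']
tip_box [(0.59, [336.6, 168.3, 373.3, 212.7], array([355., 189.]))]
bay []
gate [(0.77, [254.6, 246.2, 301.2, 280.2], array([279., 262.])), (0.58, [227.9, 212.4, 304.0, 281.1], array([259., 242.]))]
gate_knob [(0.62, [250.2, 247.6, 302.0, 281.6], array([280., 263.]))]
vial [(0.68, [300.0, 206.2, 308.6, 218.4], array([303., 213.])), (0.34, [378.7, 158.9, 396.1, 183.3], array([384., 171.]))]
kit_bottle [(0.8, [246.2, 181.8, 261.7, 212.0], array([253., 196.]))]
film_roll [(0.69, [375.6, 162.3, 394.1, 179.8], array([384., 171.]))]
timer [(0.79, [235.5, 336.5, 265.1, 364.9], array([251., 349.])), (0.18, [250.0, 246.2, 300.4, 282.4], array([280., 262.]))]
```

```bash
python3 - <<'E'
import cv2
a=cv2.imread("pics/top0.png")[140:290,140:440];cv2.imwrite("pics/c1.png",cv2.resize(a,(800,400),interpolation=3))
a=cv2.imread("pics/side0.png")[140:380,200:420];cv2.imwrite("pics/c2.png",cv2.resize(a,(550,600),interpolation=3))
E
```

```text
(no output)
```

View pics/c1.png

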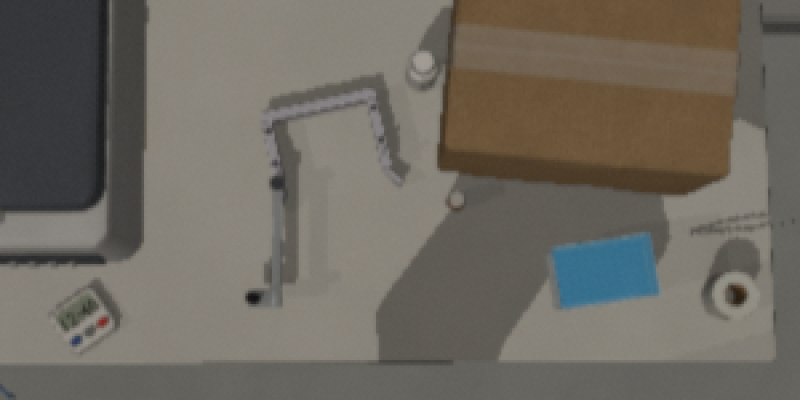

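View pics/c2.png

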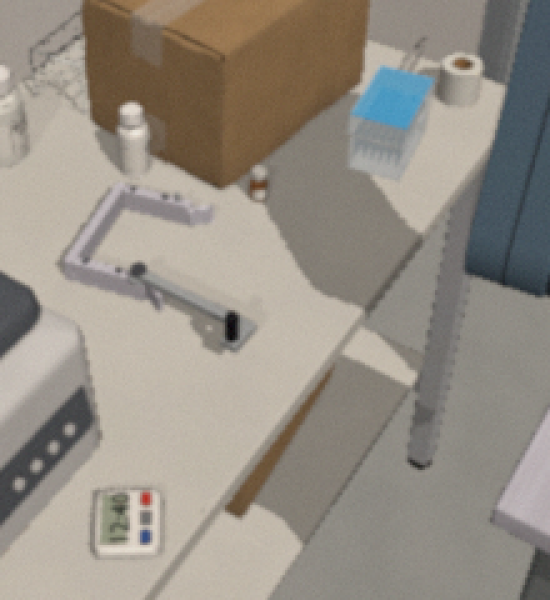

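The top view shows the box (crop 552–658, 233–308) yawed slightly. The bay opens toward the robot, with the left fence at about (270,150), the bar straight out to (275,300), the knob at (252,297) and the pivot at (277,183). The vial is at (456,201). The cardboard carton stands to the right of the bay.

```bash
python3 - <<'E'
from h import *
s=ctrl.snapshot("top")
o=ctrl.outline_of("tip_box",s)[0]["region"]
hsv=cv2.cvtColor(s["image"],cv2.COLOR_RGB2HSV); m=((hsv[...,0]>90)&(hsv[...,0]<125)&(hsv[...,1]>130)).astype(np.uint8)
m[:, :330]=0;m[:,400:]=0
r=cv2.minAreaRect(np.argwhere(m)[:,::-1].astype(np.float32)); print(r)
b=np.array([ray(s,u,v,83)[:2] for u,v in cv2.boxPoints(r)]);print("lid",b.round(),b.mean(0).round())
c=lambda x,y:(140+x/2.667,140+y/2.667)
for n,x,y,z in [("BL",266,116,30),("BR",374,93,30),("Rend",388,163,30),("flareR",402,180,24),("pivot",277,183,42),("barend",275,304,42),("knob",253,297,76),("vial",456,199,42),("bottle",422,62,92),("cartL",440,172,0),("cartR",690,192,0),("roll",738,292,52),("benchedge",400,361,0),("benchR",775,361,0)]:
    print(n,ray(s,*c(x,y),z).round()[:2])
E
```

```text
Traceback (most recent call last):
IndexError: list index out of range
```

```bash
python3 - <<'E'
from h import *
s=ctrl.snapshot("top")
hsv=cv2.cvtColor(s["image"],cv2.COLOR_RGB2HSV); m=((hsv[...,0]>90)&(hsv[...,0]<125)&(hsv[...,1]>130)).astype(np.uint8)
m[:, :330]=0;m[:,400:]=0
r=cv2.minAreaRect(np.argwhere(m)[:,::-1].astype(np.float32)); print(r)
b=np.array([ray(s,u,v,83)[:2] for u,v in cv2.boxPoints(r)]);print("lid",b.round(),b.mean(0).round())
c=lambda x,y:(140+x/2.667,140+y/2.667)
for n,x,y,z in [("BL",266,116,30),("BR",374,93,30),("Rend",388,163,30),("flareR",402,180,24),("pivot",277,183,42),("barend",275,304,42),("knob",253,297,76),("vial",456,199,42),("bottle",422,62,92),("cartL",440,172,0),("cartR",690,192,0),("roll",738,292,52),("benchedge",400,361,0),("benchR",775,361,0)]:
    print(n,ray(s,*c(x,y),z).round()[:2])
print(ctrl.get_state())
E
```

```text
((361.9139404296875, 291.44671630859375), (38.11555099487305, 128.01756286621094), 5.19442892074585)
lid [[ 137. -152.]
 [ 509. -193.]
 [ 498. -307.]
 [ 127. -262.]] [ 318. -228.]
BL [650. 142.]
BR [677.  13.]
Rend [592.  -3.]
flareR [573. -19.]
pivot [568. 127.]
barend [427. 128.]
knob [434. 150.]
vial [548. -82.]
bottle [700. -42.]
cartL [585. -65.]
cartR [ 560. -365.]
roll [ 439. -403.]
benchedge [360. -16.]
benchR [ 359. -458.]
{'time_s': 1.05, 'joint_positions': array([-1.45480727e+00,  2.58572421e-01,  1.53502212e+00,  2.90678605e-05,
        1.34800030e+00, -2.02793416e-01]), 'qd': array([ 0.00254595,  0.00171903,  0.0004356 , -0.00136563,  0.00112283,
       -0.00030983]), 'joint_torque': array([ 1.51756005e-03, -4.45930481e+01, -2.90897584e+01, -4.61189993e-04,
        9.12643009e-04, -2.19759166e-06]), 'tcp_pos': array([ 172.41074336, -522.27323601,  231.31570384]), 'tcp_rot': array([-3.10177076e+00, -4.98614643e-01, -4.46382272e-05]), 'ft_force': array([-0.00678115,  0.09148559,  0.80603012]), 'ft_torque': array([-0.06244961, -0.00534711,  0.00602398]), 'finger_force': 0.0, 'finger_gap': 85.43193570343392}
```

{"api": "send_rows", "payload": {"series": [[1, 4.4, -2.1, 0, 0], [1, 4.4, -2.1, 0, 0], [1, 4.4, -2.1, 0, 0], [1, 4.4, -2.1, 0, 0], [1, 4.4, -2.1, 0, 0], [1, 4.4, -2.1, 0, 0], [1, 4.4, -2.1, 0, 0], [1, 4.4, -2.1, 0, 0]]}}

```text
time_s: 2.05
tcp_pos: [455.1, -251.2, 231.5]
tcp_rot: [3.101, 0.498, 0.001]
ft_force: [-0.9, -0.8, -0.2]
finger_gap: 84.9
finger_force: 0.0
```

{"api": "send_rows", "payload": {"series": [[1, 0, 0, 0, -9.2], [1, 0, 0, 0, -9.2], [1, 0, 0, 0, -9.2], [1, 0, 0, 0, -9.2], [1, 0, 0, 0, -9.2], [1, 0, 0, 0, -9.2], [1, 0, 0, 0, -9.2], [1, 0, 0, 0, -9.2], [1, 0, 0, 0, -9.2], [1, 0, 0, 0, 0]]}}

```text
time_s: 3.3
tcp_pos: [454.0, -252.4, 231.3]
tcp_rot: [1.999, 2.424, -0.0]
ft_force: [0.1, -0.5, -0.4]
finger_gap: 85.7
finger_force: 0.0
```

```bash
python3 - <<'E'
from h import *
s=ctrl.snapshot("wrist"); save(s,"w1"); R=np.array(s["R"]); print(-R.T@np.array(s["t"]),R,s["vfov"],s["cx"],s["cy"])
st=ctrl.get_state(); print(st["time_s"],st["tcp_pos"],Ro.from_rotvec(st["tcp_rot"]).as_matrix().round(3))
E
```

```text
[ 440.91039822 -183.43811509  373.83091811] [[ 9.81729130e-01  1.90283123e-01 -4.98373130e-04]
 [ 1.82928248e-01 -9.43055428e-01  2.77819573e-01]
 [ 5.23943825e-02 -2.72834734e-01 -9.60633143e-01]] 69.04718822729419 277.35442870512907 210.8409713231737
3.35 [ 454.04707291 -252.42823208  231.35975967] [[-0.189  0.982  0.   ]
 [ 0.982  0.189 -0.   ]
 [-0.     0.    -1.   ]]
```

View pics/w1.png

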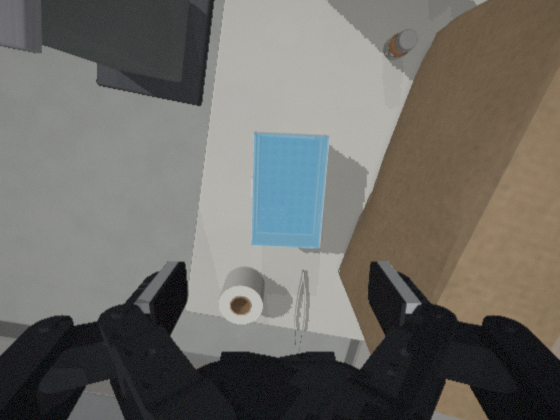

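The wrist view shows the lid with corners at about (255,132), (328,136), (321,248) and (252,245). The roll is below it at (241,298) and the vial is at (402,43). I'll fit the lid pose using both cameras.

```bash
cat >> h.py <<'E'
from scipy.optimize import least_squares
def lidmask(s,win):
    hsv=cv2.cvtColor(s["image"],cv2.COLOR_RGB2HSV); m=((hsv[...,0]>90)&(hsv[...,0]<125)&(hsv[...,1]>110)).astype(np.uint8)
    w=np.zeros_like(m);w[win[1]:win[3],win[0]:win[2]]=1;m=m*w
    n,l,st,_=cv2.connectedComponentsWithStats(m);k=1+st[1:,4].argmax();return (l==k).astype(np.uint8)
def quad(m):
    c=max(cv2.findContours(m,0,2)[0],key=cv2.contourArea);h=cv2.convexHull(c)
    for e in np.arange(2,20,.5):
        a=cv2.approxPolyDP(h,e,True)[:,0]
        if len(a)<=4:break
    return a
E
python3 - <<'E'
from h import *
w=ctrl.snapshot("wrist");t=ctrl.snapshot("top")
qw=quad(lidmask(w,(200,100,370,280)));qt=quad(lidmask(t,(330,215,400,262)));print(qw.tolist(),qt.tolist())
Q=np.array([ray(w,u,v,83)[:2] for u,v in qw]);print(Q.round(1).tolist(),Q.mean(0))
for i in range(4): d=Q[i]-Q[i-1];print(np.linalg.norm(d).round(1),np.degrees(np.arctan2(d[1],d[0])).round(1))
T=np.array([ray(t,u,v,83)[:2] for u,v in qt]);print(T.round(1).tolist(),T.mean(0))
# height by triangulating lid centres
def line(s,p):
    return ray(s,*p,0),ray(s,*p,100)
cw=qw.mean(0);ct=qt.mean(0)
r=least_squares(lambda X:np.r_[proj(w,X)[0]-cw,(proj(t,X)[0]-ct)],[460,-250,80]);print(r.x,r.fun)
v=ctrl.outline_of("vial",w);print([(d["conf"],d["extent"],ray(w,*np.array(d["extent"]).reshape(2,2).mean(0),20)) for d in v])
E
```

```text
[[261, 137], [317, 140], [309, 233], [259, 229]] [[375, 230], [356, 254], [351, 254], [348, 234]]
[[428.4, -198.9], [480.0, -191.8], [492.6, -282.9], [442.2, -288.3]] [ 460.80650602 -240.48324307]
90.4 98.7
52.1 7.9
92.0 -82.1
50.8 -174.0
[[496.5, -271.8], [425.0, -213.1], [425.1, -198.2], [484.8, -190.5]] [ 457.85975653 -218.36235953]
[ 435.8905451  -168.43524323  452.27943761] [-0.44093683  0.31400954  3.27820597  3.04869036]
[(0.97, [382.1, 27.8, 416.7, 63.5], array([551.36364325, -83.77944717,  20.        ]))]
```

```bash
python3 - <<'E'
from h import *
w=ctrl.snapshot("wrist");t=ctrl.snapshot("top")
from h import *
def fit(s,win,sat):
    hsv=cv2.cvtColor(s["image"],cv2.COLOR_RGB2HSV).astype(int); m=((hsv[...,0]>88)&(hsv[...,0]<125)&(hsv[...,1]>sat)).astype(np.uint8)
    z=np.zeros_like(m);z[win[1]:win[3],win[0]:win[2]]=1
    return cv2.morphologyEx(m*z,cv2.MORPH_OPEN,np.ones((3,3)))
for sat in (60,80,100):
    for s,win in((w,(200,100,370,280)),(t,(330,215,400,262))):
        m=fit(s,win,sat);P=np.argwhere(m)[:,::-1].astype(np.float32)
        P3=np.array([ray(s,u,v,83)[:2] for u,v in P],np.float32); print(sat,cv2.minAreaRect(P3))
p=np.array([(255,132),(328,136),(321,248),(252,245)])
P=np.array([ray(w,u,v,83)[:2] for u,v in p],np.float32);print(P,cv2.minAreaRect(P))
ow=ctrl.outline_of("tip_box",w)
print([(d["conf"],d["extent"],cv2.minAreaRect(np.array([ray(w,u,v,83)[:2] for v,u in np.argwhere(d["region"])],np.float32))) for d in ow])
E
```

```text
60 ((463.55499267578125, -246.42544555664062), (69.18755340576172, 111.52705383300781), 8.280513763427734)
60 ((472.543701171875, -269.2359619140625), (120.47079467773438, 162.8500213623047), 10.415302276611328)
80 ((463.36163330078125, -246.48487854003906), (67.91824340820312, 110.5962142944336), 8.445100784301758)
80 ((461.8085632324219, -233.58074951171875), (67.817626953125, 86.61100769042969), 8.294295310974121)
100 ((461.0786437988281, -240.69606018066406), (55.63252258300781, 94.64482879638672), 8.790109634399414)
100 ((460.85186767578125, -233.7069091796875), (65.89019775390625, 85.59819030761719), 8.29123306274414)
[[ 422.14966 -195.58409]
 [ 489.12735 -186.30954]
 [ 508.33124 -296.55865]
 [ 438.14862 -306.7419 ]] ((465.17694091796875, -246.08059692382812), (70.91754913330078, 112.30320739746094), 8.255806922912598)
[(0.75, [251.5, 129.7, 330.2, 251.0], ((462.710205078125, -245.83578491210938), (71.2406005859375, 113.01914978027344), 8.260584831237793)), (0.26, [386.2, 31.4, 417.4, 62.0], ((531.4032592773438, -99.88845825195312), (30.071569442749023, 19.326318740844727), 41.0583610534668))]
```

{"api": "send_rows", "payload": {"series": [[1, 0.43, 1.05, 2, 2.6], [1, 0, 0, 4, 0], [1, 0, 0, 4, 0], [1, 0, 0, 2, 0], [1, 0, 0, 0, 0]]}}

```text
time_s: 4.28
tcp_pos: [462.5, -245.4, 109.8]
tcp_rot: [-2.05, -2.376, 0.0]
ft_force: [-0.2, -0.0, 0.9]
finger_gap: 85.3
finger_force: 0.0
```

```bash
python3 - <<'E'
from h import *
w=ctrl.snapshot("wrist"); save(w,"w2")
hsv=cv2.cvtColor(w["image"],cv2.COLOR_RGB2HSV).astype(int); m=((hsv[...,0]>88)&(hsv[...,0]<125)&(hsv[...,1]>75)).astype(np.uint8)
P=np.argwhere(m)[:,::-1]
print(cv2.minAreaRect(np.array([ray(w,u,v,83)[:2] for u,v in P],np.float32)))
print(ctrl.get_state()["tcp_pos"])
E
```

```text
((468.72064208984375, -284.3744201660156), (400.7106628417969, 188.89353942871094), 8.632681846618652)
[ 463.35684334 -246.05898019  111.09802861]
```

View pics/w2.png

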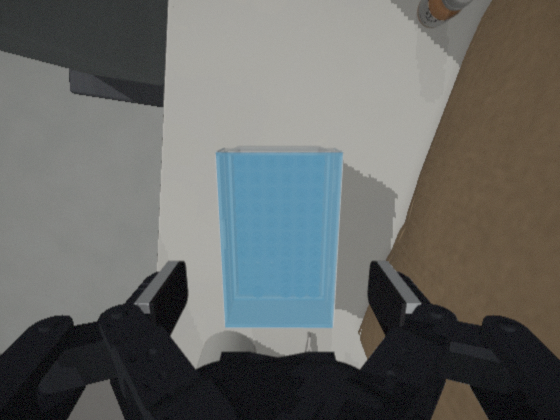

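The lid (columns 218–342) is centred between the fingers (187 and 370). I'll descend and grip.

{"api": "send_rows", "payload": {"series": [[1, 0, 0, 2.5, 0], [1, 0, 0, 2.5, 0], [1, 0, 0, 2.1, 0], [1, 0, 0, 0, 0], [0.7, 0, 0, 0, 0], [0.5, 0, 0, 0, 0], [0.5, 0, 0, 0, 0], [0.5, 0, 0, 0, 0]], "force": 30}}

```text
time_s: 5.32
tcp_pos: [464.5, -247.1, 42.0]
tcp_rot: [2.049, 2.377, -0.0]
ft_force: [-0.5, 0.3, 7.4]
finger_gap: 70.0
finger_force: 36.1
```

```bash
python3 - <<'E'
from h import *
t=ctrl.snapshot("top")
st=ctrl.get_state();print(st["tcp_pos"],st["finger_gap"],st["finger_force"])
w=ctrl.snapshot("side");save(w,"s2")
cv2.imwrite("pics/c3.png",np.hstack([cv2.resize(t["image"][200:290,320:420,::-1],(400,360)),cv2.resize(w["image"][130:220,310:410,::-1],(400,360))]))
E
```

```text
[ 464.49624727 -247.09363819   42.06322065] 69.88954375388319 36.0941344499588
```

View pics/c3.png

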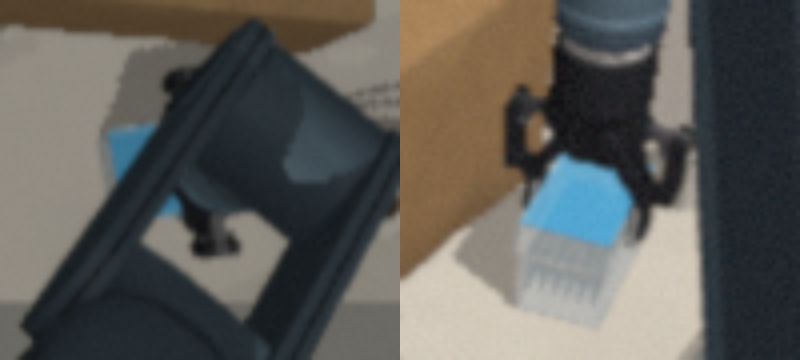

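{"api": "send_rows", "payload": {"series": [[0.5, 0.7, 0, 0, 0], [0.5, 1.5, 0, 0, 0], [0.5, 2, 0, 0, 0], [0.5, 2, 0, 0, 0], [0.5, 2, 0, 0, 0], [0.5, 2, 0, 0, 0], [0.5, 2, 0, 0, 0], [0.5, 2, 0, 0, 0], [0.5, 1, 0, 0, 0], [0.5, 0, 0, 0, 0]]}}

```text
time_s: 6.68
tcp_pos: [443.0, -95.8, 42.1]
tcp_rot: [2.047, 2.377, 0.003]
ft_force: [2.0, 2.1, 9.1]
finger_gap: 70.0
finger_force: 36.4
```

{"api": "send_rows", "payload": {"series": [[0.5, 0.7, 0, 0, 0], [0.5, 1.5, 0, 0, 0], [0.5, 2, 0, 0, 0], [0.5, 2, 0, 0, 0], [0.5, 2, 0, 0, 0], [0.5, 2, 0, 0, 0], [0.5, 2, 0, 0, 0], [0.5, 1, 0, 0, 0], [0.5, 0, 0, 0, 0]]}}

```text
time_s: 7.8
tcp_pos: [423.9, 35.1, 42.1]
tcp_rot: [2.047, 2.377, 0.005]
ft_force: [2.3, 1.7, 10.1]
finger_gap: 69.8
finger_force: 36.5
```

```bash
python3 - <<'E'
from h import *
w=ctrl.snapshot("wrist");t=ctrl.snapshot("top");save(w,"w3");save(t,"t3")
print(ctrl.get_state()["tcp_pos"])
cv2.imwrite("pics/c4.png",np.hstack([cv2.resize(w["image"][:,:,::-1],(480,360)),cv2.resize(t["image"][165:265,215:315,::-1],(360,360),interpolation=3)[:,:320]]))
E
```

```text
[423.95124552  35.06961487  42.09261684]
```

View pics/c4.png

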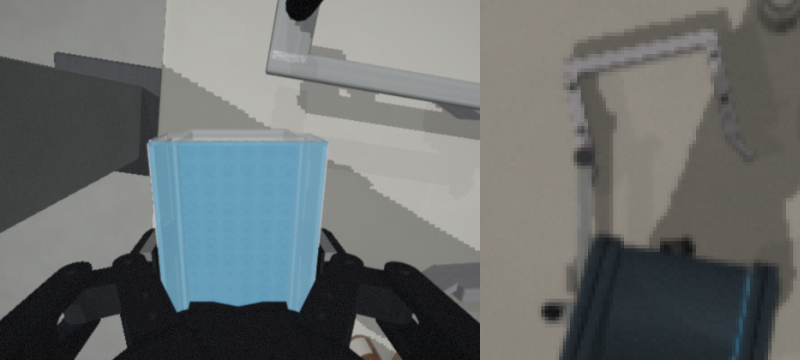

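The box is held near (424,35). The bar is at upper right in the wrist picture, clear of the box. I'll enlarge the bay in both fixed views for exact corners.

```bash
python3 - <<'E'
import cv2,numpy as np
t=cv2.imread("pics/t3.png")[168:233,228:294];s=cv2.imread("pics/side0.png")[205:270,220:291]
r=lambda a:cv2.resize(a,None,fx=5.8,fy=9,interpolation=cv2.INTER_CUBIC)
cv2.imwrite("pics/c5.png",np.hstack([r(t),r(s)])); print(r(t).shape)
E
```

```text
(585, 383, 3)
```

View pics/c5.png

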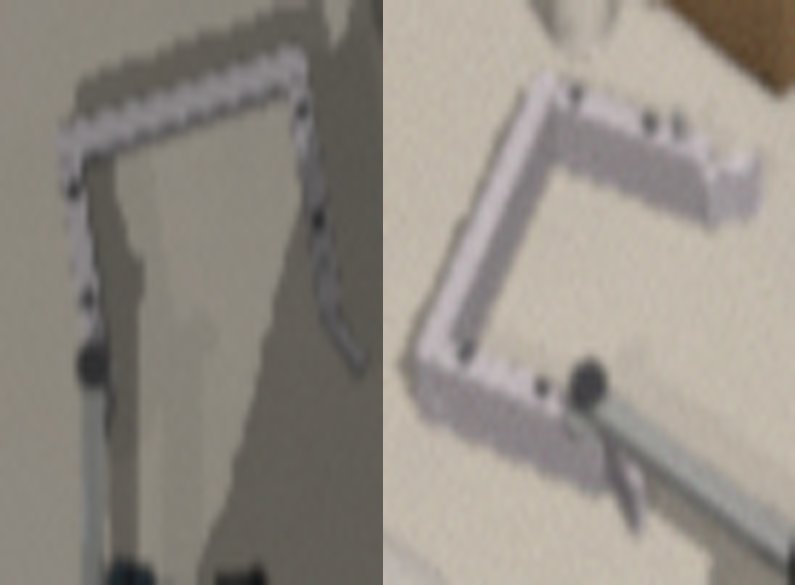

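```bash
python3 - <<'E'
from h import *
t=ctrl.snapshot("top");s=ctrl.snapshot("side")
T=[(60,125,46,70,30),(300,47,46,-70,30),(83,160,34,58,30),(298,92,34,-58,30),(93,363,-43,66,44)]
S=[(157,75,46,-70,30),(35,348,46,70,30),(205,383,-43,66,44),(175,108,34,-58,30),(72,347,34,58,30)]
def w(p,b):
    c,q=np.cos(p[2]),np.sin(p[2]);return np.array([p[0]+c*b[0]-q*b[1],p[1]+q*b[0]+c*b[1],b[2]])
def res(p,which):
    o=[]
    for cam,L,off in ((t,T,(228,168)),(s,S,(220,205))):
        if (cam is t and which=='s')or(cam is s and which=='t'):continue
        for a in L:o.append(proj(cam,w(p,a[2:]))[0]-(np.array([(a[0]+.5)/5.8,(a[1]+.5)/9])-.5+off))
    return np.concatenate(o)
for k in 'ts','t','s':
    r=least_squares(res,[618,69,.19],args=(k,));print(k,r.x,np.degrees(r.x[2]),r.fun.round(1))
# pivot, height free triangulation
u=np.array([(93.5)/5.8,363.5/9])-.5+(228,168);v=np.array([205.5/5.8,383.5/9])-.5+(220,205)
print(least_squares(lambda X:np.r_[proj(t,X)[0]-u,proj(s,X)[0]-v],[568,127,42]).x)
st=ctrl.get_state();print(st["tcp_pos"],Ro.from_rotvec(st["tcp_rot"]).as_matrix()[:2,1])
E
```

```text
ts [6.23815923e+02 7.24036167e+01 2.06346188e-01] 11.822765674839788 [-0.9  0.5  0.9  0.1 -0.4 -0.5 -1.6 -0.5 -0.2  0.6  1.  -0.7 -0.2  0.2
  0.8  0.3 -0.1 -0.9 -0.6 -1.4]
t [6.23749040e+02 7.12015911e+01 1.98787171e-01] 11.389665932814738 [-0.4  0.4  1.5  0.2  0.  -0.6 -1.2 -0.4  0.1  0.4]
s [6.23281518e+02 7.40117247e+01 2.13382682e-01] 12.225927087171469 [ 0.6 -0.3 -0.3  0.8  0.8  0.7 -0.5 -0.5 -0.7 -0.9]
[570.50613292 127.98059032  43.53610002]
[423.95414945  35.07283301  42.11338912] [0.98907238 0.14733692]
```

{"api": "send_rows", "payload": {"series": [[0.5, 0, 0, -0.1, -1.6], [0.5, 0, 0, 0, -1.7], [0.5, -0.2, 1, 0, 0], [0.5, -0.25, 1.7, 0, 0], [0.5, 0, 1.7, 0, 0], [0.5, 0, 1, 0, 0], [0.5, 0, 0, 0, 0]]}}

```text
time_s: 8.88
tcp_pos: [476.9, 41.3, 41.5]
tcp_rot: [1.981, 2.436, 0.002]
ft_force: [2.0, 0.2, 1.6]
finger_gap: 70.0
finger_force: 36.7
```

```bash
cat >> h.py <<'E'
def bayrel(bp=(623.8,72,.205)):
    st=ctrl.get_state();M=Ro.from_rotvec(st["tcp_rot"]).as_matrix();c,q=np.cos(bp[2]),np.sin(bp[2]);d=st["tcp_pos"][:2]-bp[:2]
    print(st["time_s"],st["tcp_pos"].round(1),"bay xy",(c*d[0]+q*d[1]).round(2),(-q*d[0]+c*d[1]).round(2),"yaw",np.degrees(np.arctan2(M[1,1],M[0,1])).round(2),st["ft_force"].round(1))
E
python3 - <<'E'
from h import *
bayrel()
E
```

```text
8.875 [476.9  41.3  41.5] bay xy -150.1 -0.16 yaw 11.78 [2.  0.2 1.6]
```

{"api": "send_rows", "payload": {"series": [[0.5, 0, 1, 0, 0], [0.5, 0, 1.5, 0, 0], [0.5, 0, 1.5, 0, 0], [0.5, 0, 1.5, 0, 0], [0.5, 0, 1, 0, 0], [0.5, 0, 0.5, 0, 0], [0.5, 0, 0.5, 0, 0], [0.5, 0, 0, 0, 0]]}}

```text
time_s: 9.88
tcp_pos: [547.7, 56.6, 41.2]
tcp_rot: [-1.98, -2.436, 0.003]
ft_force: [-3.1, -1.3, 5.8]
finger_gap: 69.7
finger_force: 37.3
```

```bash
python3 - <<'E'
from h import *
bayrel()
w=ctrl.snapshot("wrist");save(w,"w4");s=ctrl.snapshot("side")
cv2.imwrite("pics/c6.png",np.hstack([cv2.resize(w["image"][:,:,::-1],(440,330)),cv2.resize(s["image"][195:285,210:300,::-1],(330,330),interpolation=2)]))
E
```

```text
9.875 [547.7  56.6  41.2] bay xy -77.6 0.4 yaw 11.8 [-3.1 -1.3  5.8]
```

View pics/c6.png

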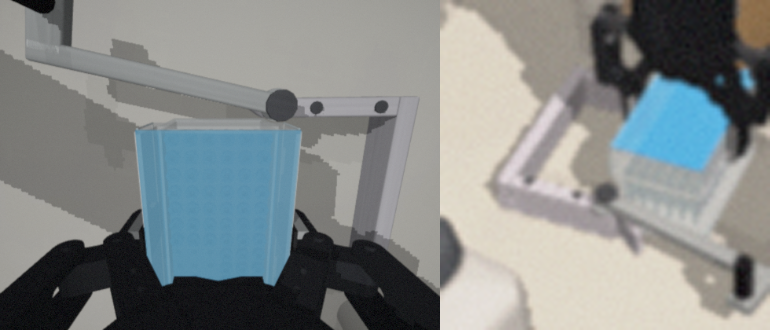

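The box front is inside the mouth, with the left fence inner edge at row ~115 and the back fence at column ~400 (scaled). I'll refine the bay pose from this view.

```bash
python3 - <<'E'
from h import *
w=ctrl.snapshot("wrist")
c,q=np.cos(.205),np.sin(.205)
for n,u,v,z in [("outer corner (46,70)",418,97,30),("inner edge y58",350,115,30),("outer y70",350,97,30),("pivot -43,66",281,104,44),("back inner x34",395,150,30)]:
    X=ray(w,u/.7857,v/.7857,z)[:2];d=X-(623.8,72);print(n,X.round(1),(c*d[0]+q*d[1]).round(1),(-q*d[0]+c*d[1]).round(1))
# lid left edge
for u,v in [(135,129),(300,129)]:
    X=ray(w,u/.7857,v/.7857,83)[:2];d=X-(623.8,72);print("lid",X.round(1),(c*d[0]+q*d[1]).round(1),(-q*d[0]+c*d[1]).round(1))
# edge rows by gradient
g=cv2.cvtColor(w["image"],cv2.COLOR_RGB2GRAY).astype(int)
for u in (425,450,470): print(u,g[115:155,u].tolist())
E
```

```text
outer corner (46,70) [654.  150.1] 45.5 70.3
inner edge y58 [617.  131.3] 5.4 59.4
outer y70 [613.2 141.6] 3.8 70.3
pivot -43,66 [569.3 128.6] -41.9 66.5
back inner x34 [653.7 116. ] 38.2 37.0
lid [502.4 105.4] -112.1 57.4
lid [570.  119.5] -43.0 57.5
425 [167, 167, 167, 167, 165, 165, 167, 164, 146, 150, 158, 161, 163, 165, 165, 162, 165, 163, 161, 160, 162, 164, 163, 165, 165, 164, 163, 163, 164, 163, 163, 154, 137, 115, 109, 115, 115, 116, 114, 114]
450 [165, 164, 163, 163, 165, 165, 164, 162, 145, 149, 159, 162, 161, 163, 163, 162, 160, 160, 161, 162, 161, 163, 165, 166, 165, 162, 161, 163, 161, 163, 161, 149, 132, 115, 114, 116, 114, 114, 115, 115]
470 [164, 163, 164, 164, 163, 163, 162, 154, 142, 150, 160, 160, 161, 163, 161, 163, 161, 160, 157, 158, 161, 164, 163, 162, 164, 161, 163, 160, 162, 160, 155, 145, 123, 99, 86, 85, 77, 78, 77, 77]
```

{"api": "send_rows", "payload": {"series": [[0.5, -0.1, 0.5, 0, 0], [0.5, 0, 1, 0, 0], [0.5, 0, 1, 0, 0], [0.5, 0, 1, 0, 0], [0.5, 0, 1, 0, 0], [0.5, 0, 1, 0, 0], [0.5, 0, 1, 0, 0], [0.5, 0, 0.7, 0, 0], [0.5, 0, 0, 0, 0]]}}

```text
time_s: 11.15
tcp_pos: [619.0, 70.3, 41.2]
tcp_rot: [-1.98, -2.437, 0.002]
ft_force: [-1.4, -0.6, 5.0]
finger_gap: 69.9
finger_force: 37.1
```

```bash
python3 - <<'E'
from h import *
bayrel()
E
```

```text
11.15 [619.   70.3  41.2] bay xy -5.05 -0.7 yaw 11.8 [-1.4 -0.6  5. ]
```

{"api": "send_rows", "payload": {"series": [[0.5, 0, 0.3, 0, 0], [0.5, 0, 0.2, 0, 0], [0.5, 0, 0.2, 0, 0], [0.5, 0, 0, 0, 0]]}}

```text
time_s: 11.65
tcp_pos: [624.8, 71.6, 41.3]
tcp_rot: [-1.98, -2.436, 0.004]
ft_force: [-5.1, -2.4, 7.9]
finger_gap: 69.8
finger_force: 37.3
```

```bash
python3 - <<'E'
from h import *
bayrel()
E
```

```text
11.65 [624.8  71.6  41.3] bay xy 0.93 -0.62 yaw 11.8 [-5.1 -2.4  7.9]
```

{"api": "send_rows", "payload": {"series": [[0.5, 0, 0.2, 0, 0], [0.5, 0, 0.2, 0, 0], [0.5, 0, 0, 0, 0]]}}

```text
time_s: 12.02
tcp_pos: [626.4, 71.8, 41.4]
tcp_rot: [-1.976, -2.435, 0.01]
ft_force: [-11.9, -4.0, 13.2]
finger_gap: 69.7
finger_force: 38.1
```

```bash
python3 - <<'E'
from h import *
bayrel()
E
```

```text
12.025 [626.4  71.8  41.4] bay xy 2.48 -0.68 yaw 11.86 [-11.9  -4.   13.2]
```

{"api": "send_rows", "payload": {"series": [[0.6, 0, -0.2, 0, 0], [1, 0, 0, 0, 0], [1, 0, 0, 0, 0], [1, 0, 0, 0, 0], [1, 0, 0, -2, 0], [1, 0, 0, -4, 0], [1, 0, 0, -4, 0], [1, 0, 0, -4, 0], [1, 0, 0, -4, 0], [1, 0, 0, 0, 0]]}}

```text
time_s: 13.28
tcp_pos: [630.6, 72.1, 225.5]
tcp_rot: [1.978, 2.433, 0.007]
ft_force: [0.1, 0.7, -0.2]
finger_gap: 85.4
finger_force: 0.0
```

```bash
python3 - <<'E'
from h import *
bayrel()
w=ctrl.snapshot("wrist");save(w,"w5")
hsv=cv2.cvtColor(w["image"],cv2.COLOR_RGB2HSV).astype(int); m=((hsv[...,0]>88)&(hsv[...,0]<125)&(hsv[...,1]>75)).astype(np.uint8)
n,l,st,_=cv2.connectedComponentsWithStats(m);k=1+st[1:,4].argmax()
P=np.array([ray(w,u,v,83)[:2] for v,u in np.argwhere(l==k)],np.float32);r=cv2.minAreaRect(P);print(st[k],r)
c,q=np.cos(.205),np.sin(.205);d=np.array(r[0])-(623.8,72);print(c*d[0]+q*d[1],-q*d[0]+c*d[1])
for s in (w,ctrl.snapshot("side")):
  for g in ("gate_knob","gate"):
    for o in ctrl.outline_of(g,s)[:2]:print(g,o["conf"],o["extent"])
E
```

```text
13.275 [630.6  72.1 225.5] bay xy 6.69 -1.26 yaw 11.77 [ 0.1  0.7 -0.2]
[ 234  138   75  113 8078] ((626.0784912109375, 72.55743408203125), (68.87506103515625, 110.31966400146484), 11.829748153686523)
2.3442571211127814 0.08193597647968764
gate_knob 0.9 [72.0, 53.1, 236.0, 135.7]
gate 0.98 [70.0, 55.8, 238.5, 134.7]
gate_knob 0.84 [249.4, 245.5, 299.5, 279.8]
```

View pics/w5.png

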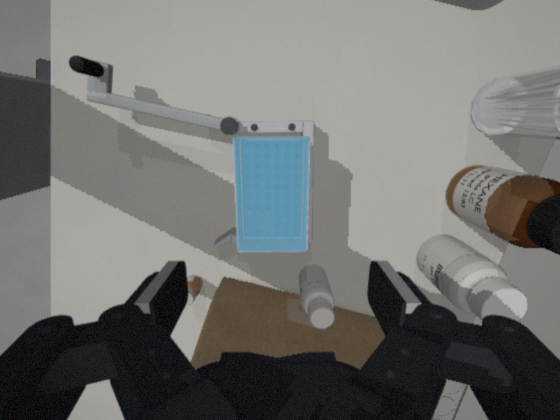

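The box sits home and square (lid centre about 2 mm, 0.1 mm, 11.8°). The knob is at about (83,64) and the bar runs from (231,126) to (90,95). Next I'll fit the gate angle.

```bash
cat >> h.py <<'E'
BP=(623.8,72,.205)
def b2w(b,z=0):
    c,q=np.cos(BP[2]),np.sin(BP[2]);return np.array([BP[0]+c*b[0]-q*b[1],BP[1]+q*b[0]+c*b[1],z])
def knob(g):
    c,s=np.cos(g),np.sin(g);return np.array([-43-25*c-134*s,66+25*s-134*c])
E
python3 - <<'E'
from h import *
w=ctrl.snapshot("wrist");s=ctrl.snapshot("side");t=ctrl.snapshot("top")
obs=[(w,76,(78,64)),(w,44,(103,70)),(t,76,(140+252/2.667,140+297/2.667)),(s,76,(200+231/2.5,140+314/2.5)),(s,42,(200+232/2.5,140+340/2.5))]
r=least_squares(lambda p:np.concatenate([proj(c,b2w(knob(p[0]),z))[0]-o for c,z,o in obs]),[1.7]);print(r.x,r.fun.round(1))
f2=least_squares(lambda X:np.r_[proj(t,X)[0]-obs[2][2],proj(s,X)[0]-obs[3][2],proj(w,X)[0]-obs[0][2]],[434,150,70]);print("knob top tri",f2.x,f2.fun.round(1))
g=r.x[0];K=knob(g);print(K,b2w(K))
st=ctrl.get_state();d=st["tcp_pos"][:2]-BP[:2];c,q=np.cos(.205),np.sin(.205);p=np.array([c*d[0]+q*d[1],-q*d[0]+c*d[1]]);print("delta tool x,y",(K-p)[::-1],"dz",st["tcp_pos"][2])
E
```

```text
[1.78358068] [-1.3 -0.9 -5.1 -0.6 -0.9 -0.   0.8  0.3  0.3 -0.8]
knob top tri [435.54890379 153.35921505  75.86403485] [-0.7 -0.4  0.5 -0.   0.   0.1]
[-168.69830092  118.73459155] [434.46361183 153.9069721    0.        ]
delta tool x,y [ 119.49243609 -172.89600015] dz 220.28777064599998
```

{"api": "send_rows", "payload": {"series": [[0, 2, -2.9, 0, 0], [0, 2, -2.9, 0, 0], [0, 2, -2.9, 0, 0], [0, 2, -2.9, 0, 0], [0, 2, -2.9, 3, 0], [0, 1.95, -2.8, 4, 0], [0, 0, 0, 3, 0], [0, 0, 0, 1.5, 0], [0, 0, 0, 0, 0], [0, 0, 0, 0, 0]]}}

```text
time_s: 14.98
tcp_pos: [435.2, 153.9, 106.9]
tcp_rot: [1.982, 2.437, 0.001]
ft_force: [1.2, 0.3, 0.0]
finger_gap: 42.7
finger_force: 0.0
```

```bash
python3 - <<'E'
from h import *
bayrel()
w=ctrl.snapshot("wrist");save(w,"w6")
print(ctrl.get_state()["finger_gap"],proj(w,np.array([[435.5,153.4,76]])))
for o in ctrl.outline_of("gate_knob",w)[:2]:print(o["conf"],o["extent"])
E
```

```text
14.975 [435.2 153.9 106.9] bay xy -167.96 118.56 yaw 11.76 [1.2 0.3 0. ]
42.29465231286214 [[277.2901003  243.29123304]]
0.78 [260.1, 207.6, 456.0, 302.2]
```

View pics/w6.png

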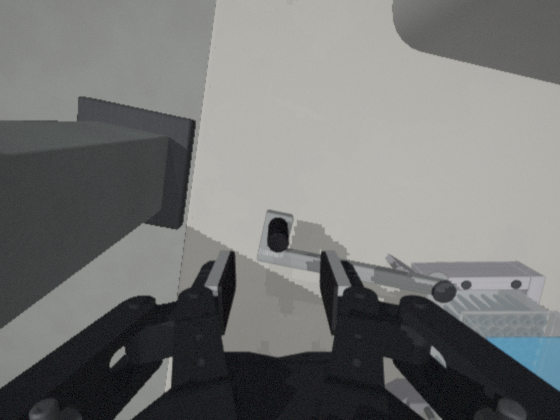

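The knob top at (278,242) is where predicted and is centred between the fingers. I'll descend and grip.

{"api": "send_rows", "payload": {"series": [[0, 0, 0, 2, 0], [0, 0, 0, 2, 0], [0, 0, 0, 2, 0], [0, 0, 0, 0, 0], [-0.5, 0, 0, 0, 0], [-1, 0, 0, 0, 0], [-1, 0, 0, 0, 0], [-1, 0, 0, 0, 0]], "force": 20}}

```text
time_s: 16.08
tcp_pos: [435.6, 154.0, 47.3]
tcp_rot: [1.981, 2.436, 0.002]
ft_force: [-1.1, 0.7, 6.0]
finger_gap: 13.1
finger_force: 20.9
```

```bash
python3 - <<'E'
from h import *
bayrel()
st=ctrl.get_state();p=st["tcp_pos"][:2]-BP[:2];c,q=np.cos(.205),np.sin(.205);p=np.array([c*p[0]+q*p[1],-q*p[0]+c*p[1]])
g=least_squares(lambda x:knob(x[0])-p,[1.78]).x[0];print("g",g,np.linalg.norm(p-(-43,66)))
gs=np.linspace(g,0,17)
prev=p
for a in gs[1:]:
    k=knob(a);print(round(a,2),((k-prev)[::-1]/10).round(2));prev=k
E
```

```text
16.075 [435.6 154.   47.3] bay xy -167.62 118.57 yaw 11.77 [-1.1  0.7  6. ]
g 1.7855561570954879 135.25261526027447
1.67 [-1.39 -0.61]
1.56 [-1.48 -0.35]
1.45 [-1.51 -0.18]
1.34 [-1.52 -0.01]
1.23 [-1.51  0.16]
1.12 [-1.49  0.32]
1.0 [-1.44  0.49]
0.89 [-1.38  0.64]
0.78 [-1.3   0.79]
0.67 [-1.2   0.93]
0.56 [-1.09  1.06]
0.45 [-0.96  1.18]
0.33 [-0.83  1.28]
0.22 [-0.68  1.36]
0.11 [-0.52  1.43]
0.0 [-0.36  1.48]
```

{"api": "send_rows", "payload": {"series": [[-1, -1.4, -0.55, 0, 0], [-1, -1.48, -0.35, 0, 0], [-1, -1.5, -0.18, 0, 0], [-1, -1.5, 0, 0, 0], [-1, -1.5, 0.16, 0, 0], [-1, -1.5, 0.32, 0, 0], [-1, -1.45, 0.5, 0, 0], [-1, -1.4, 0.65, 0, 0], [-1, 0, 0, 0, 0]]}}

```text
time_s: 17.2
tcp_pos: [465.2, 38.7, 46.8]
tcp_rot: [1.983, 2.435, 0.001]
ft_force: [0.9, 0.3, 7.7]
finger_gap: 12.7
finger_force: 21.4
```

```bash
python3 - <<'E'
from h import *
bayrel()
st=ctrl.get_state();print(st["finger_gap"],st["finger_force"]);p=st["tcp_pos"][:2]-BP[:2];c,q=np.cos(.205),np.sin(.205);p=np.array([c*p[0]+q*p[1],-q*p[0]+c*p[1]])
g=least_squares(lambda x:knob(x[0])-p,[.9]).x[0];print("g",g,np.linalg.norm(p-(-43,66)))
gs=np.linspace(g,-.02,9)
prev=p
for a in gs[1:]:
    k=knob(a);print(round(a,2),((k-prev)[::-1]/10).round(2));prev=k
E
```

```text
17.2 [465.2  38.7  46.8] bay xy -162.05 -0.27 yaw 11.68 [0.9 0.3 7.7]
12.746937256745067 21.423741281032562
g 0.8784088379449775 136.25365447413716
0.77 [-1.3   0.81]
0.65 [-1.19  0.96]
0.54 [-1.08  1.09]
0.43 [-0.95  1.2 ]
0.32 [-0.81  1.3 ]
0.2 [-0.66  1.38]
0.09 [-0.5   1.45]
-0.02 [-0.33  1.49]
```

{"api": "send_rows", "payload": {"series": [[-1, -1.3, 0.8, 0, 0], [-1, -1.2, 0.95, 0, 0], [-1, -1.1, 1.1, 0, 0], [-1, -0.95, 1.2, 0, 0], [-1, -0.8, 1.3, 0, 0], [-1, -0.65, 1.4, 0, 0], [-1, -0.5, 1.45, 0, 0], [-1, -0.3, 1.5, 0, 0], [-1, 0, 0, 0, 0]]}}

```text
time_s: 18.32
tcp_pos: [573.8, -9.6, 46.5]
tcp_rot: [1.981, 2.435, -0.003]
ft_force: [0.6, -8.8, 4.7]
finger_gap: 13.4
finger_force: 21.3
```

```bash
python3 - <<'E'
from h import *
bayrel();st=ctrl.get_state();print(st["finger_gap"],st["finger_force"],knob(0))
E
```

```text
18.325 [573.8  -9.6  46.5] bay xy -65.58 -69.7 yaw 11.75 [ 0.6 -8.8  4.7]
13.352030291614357 21.341006755828857 [-68. -68.]
```

{"api": "send_rows", "payload": {"series": [[-1, 0.2, 0.3, 0, 0], [-1, 0, 0, 0, 0]]}}

```text
time_s: 18.58
tcp_pos: [574.4, -9.5, 46.5]
tcp_rot: [1.98, 2.436, -0.011]
ft_force: [-4.8, -18.8, 6.4]
finger_gap: 13.2
finger_force: 21.6
```

```bash
python3 - <<'E'
from h import *
bayrel();st=ctrl.get_state();print(st["finger_gap"],st["finger_force"],knob(0))
w=ctrl.snapshot("wrist");s=ctrl.snapshot("side");save(w,"w7")
cv2.imwrite("pics/c7.png",np.hstack([cv2.resize(w["image"][:,:,::-1],(440,330)),cv2.resize(s["image"][185:275,215:305,::-1],(330,330),interpolation=2)]))
E
```

```text
18.575 [574.4  -9.5  46.5] bay xy -64.92 -69.71 yaw 11.81 [ -4.8 -18.8   6.4]
13.244015632060195 21.649855971336365 [-68. -68.]
```

View pics/c7.png

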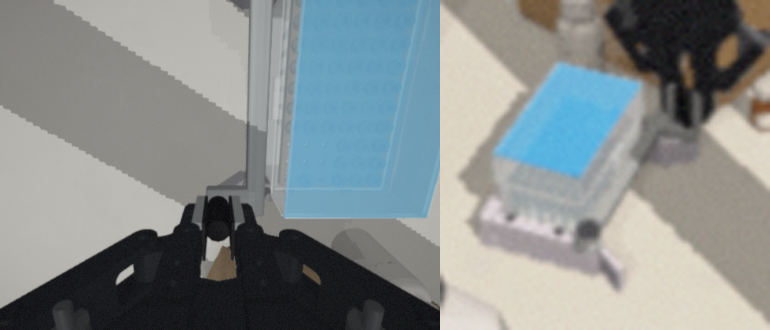

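The bar is across the mouth, parallel to the box face and on its stop. I'll ease off, release and rise.

{"api": "send_rows", "payload": {"series": [[-1, -0.2, 0, 0, 0], [-0.6, 0, 0, 0, 0], [-0.5, 0, 0, 0, 0], [-0.5, 0, 0, 0, 0], [-0.5, 0, 0, -2, 0], [-0.5, 0, 0, -4, 0], [-0.5, 0, 0, -5, 0], [-0.5, -2, -3, -5, 0], [-0.5, 0, 0, 0, 0], [-0.5, 0, 0, 0, 0]]}}

```text
time_s: 19.92
tcp_pos: [550.1, -31.3, 205.8]
tcp_rot: [-1.982, -2.437, -0.0]
ft_force: [-0.4, 0.1, -0.3]
finger_gap: 21.2
finger_force: 0.0
```

```bash
python3 - <<'E'
from h import *
bayrel()
w=ctrl.snapshot("wrist");save(w,"w8");t=ctrl.snapshot("top");s=ctrl.snapshot("side")
k=np.r_[b2w(knob(0))[:2],76];print("knob shut pred",proj(w,k),proj(s,k))
for c in (w,s):
  for n in ("gate_knob","gate","tip_box","vial"):
    for o in ctrl.outline_of(n,c)[:1]:
        m=np.argwhere(o["region"])[:,::-1];print(n,round(o["conf"],2),o["extent"])
        if n=="gate": print(" bar fit world",cv2.minAreaRect(np.array([ray(c,u,v,42)[:2] for u,v in m],np.float32)))
        if n=="tip_box" and c is w:print(" box",cv2.minAreaRect(np.array([ray(c,u,v,83)[:2] for u,v in m],np.float32)))
# dark knob pixels near prediction in wrist
g=cv2.cvtColor(w["image"],cv2.COLOR_RGB2GRAY);print(w["image"].shape)
def est(u0,v0,u1,v1,thr=45):
    p=np.argwhere(g[v0:v1,u0:u1]<thr)+(v0,u0);return p.min(0)[::-1],p.max(0)[::-1],p.mean(0)[::-1]
u,v=proj(w,k)[0].astype(int);print(est(u-30,max(v-30,0),u+30,v+30))
print(b2w(knob(0)),"bar expected angle deg",11.75-90)
E
```

```text
19.925 [550.1 -31.3 205.8] bay xy -93.17 -86.16 yaw 11.76 [-0.4  0.1 -0.3]
knob shut pred [[305.09479066 182.54873155]] [[283.55049786 209.76360095]]
gate_knob 0.98 [301.2, 14.7, 343.8, 190.1]
gate 0.74 [298.0, 15.2, 347.9, 189.1]
 bar fit world ((572.404541015625, 58.26494598388672), (39.181846618652344, 156.63197326660156), 11.053248405456543)
tip_box 0.66 [335.2, 24.5, 445.8, 172.4]
 box ((621.3798217773438, 71.36045837402344), (81.60443115234375, 112.66104125976562), 11.73013687133789)
vial 0.65 [258.9, 217.5, 276.1, 250.1]
gate_knob 0.65 [250.4, 209.8, 285.6, 253.2]
gate 0.86 [253.8, 210.9, 288.4, 253.0]
 bar fit world ((582.1619262695312, 50.684326171875), (181.1986541748047, 42.852882385253906), 89.83187866210938)
tip_box 0.83 [229.1, 200.9, 269.6, 248.2]
vial 0.66 [298.0, 209.9, 306.5, 222.4]
(420, 560, 3)
(array([299, 172]), array([314, 189]), array([306.85507246, 180.28502415]))
[571.06641993  -8.41871382   0.        ] bar expected angle deg -78.25
```

```bash
python3 -c "
from rig import ctrl
print(ctrl.hand_in())"
```

```text
the job is handed in; nothing more can be done
None
```

I slid the tip box fully home in the bay, swung the bar shut in front of it without touching the other items, and handed the job in at about 20 s. The hand-in returned no verdict. My last measurements put the box about 2 mm off home and square to the bay, and the bar within about 0.02 rad of shut.

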